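Pack a recording session back into its foam trays

ROBOT

A 6-joint arm with a two-finger parallel gripper is mounted at the origin on a cart in front of the work surface, level with it; the furniture and walls round the work are solid. World frame = base frame: x ahead of the robot, y to its left, z up, the work surface at z = 0. Lengths are in m, angles in degrees, forces in N, time in s.
With the tool pointing down it reaches from about 0.35 to 0.85 m from the base axis. Payload 8.1 kg.
Tool frame: the origin (TCP) lies at the very end of the fingers, on their centre line; the grasp point (between the pads) lies 19 mm behind it; z points along the fingers, y is the line along which they close (so a half turn about z gives the same grasp; the last joint's range is limited). The gripper opens to 93 mm and grips with 3 to 60 N. Pads are 15 mm wide; open, the fingers measure 128 mm over their backs; the gripper's body (75 mm by 188 mm) begins 65 mm behind the grasp point.
Start: joints at [-81.154, 7.471, 85.268, -0, 87.261, -4.893], TCP at [0.143, -0.583, 0.219] pointing down, gripper open.
Joint ranges: [-169.43, 169.43], [-51.17, 129.36], [1.28, 143.12], [-76.62, 256.62], [0, 156.53], [-152.29, 152.29]. Speed limits (degrees/s): [136.94, 136.94, 159.86, 180, 180, 180].

INTERFACE

Orientations are given as a 3x3 rotation matrix whose columns are the frame's x, y, z axes.
In Python, from workcell import bot, optics gives the robot as it stands.
- The arm moves only by the shell command python3 -m pendant 'ROWS'. ROWS is JSON, a list of rows, each an object of numbers: "hand": the closure, from -1 (fully open) to 1 (shut); "tx", "ty", "tz": the shift along the tool's x, y, z in units of 150 mm (1.0 is 150 mm); "yaw": the turn about the tool's z in units of 90 degrees (1.0 is 90 degrees). A call has 1 to 20 rows; each row is the pose to reach, as a shift and turn from the pose commanded when the call began, along the tool's axes at that moment; what a row does not reach only later rows make up. A row lasts 1/12 s, in which the tool goes at most 41.7 mm and 7.16 degrees, less where a joint would pass 70% of its speed; a pose out of reach is approached as far as the arm can. A call with a number of a shift or a turn outside -1 to 1 is refused whole. A call with a gripper value outside its range is refused whole. The fingers move at their own pace and stop on an object; the grip force is fixed at half the most. Time passes only in rows, so rows that repeat a pose let the fingers close. It gives the time, the measured TCP pose, the force, the opening and the grip force at its end, in the units of the state.
- bot.get_obs(): the state, without advancing time (a new reading comes with each control period).
- optics.grab_frame(name): name is "scene" or "top" or "wrist"; returns the picture (400x640x3 uint8, red, green, blue); there is no depth.
- optics.camera_model(name): a dict with "intrinsics" (3x3 intrinsics, pixels), "xyz" and "attitude" of the camera in the world. Camera axes: x right, y up, looking along -z (the intrinsics and any distortion apply to the point x, -y, -z); pixel columns grow to the right and rows downward; lengths in m; the calibration is good to about 2 mm. A picture is of the moment at which its call begins: read the wrist's pose just before it. camera_model takes no time and is no camera call; for the wrist camera it gives the pose at the moment of the call.
- bot.close_job(): hands the job in; it is judged then, once.
The state is a dict: "time_s": time; "joint_positions": joint angles; "dq": joint speeds; "tau": joint torques, N m; "ee_pos": TCP position; "tool_rot": TCP orientation; "force": force on the tool from outside, world axes, zero at the start; "ft_torque": the same for the moment, N m; "gripper_width": opening from 0.0 (shut) to 1.0 (fully open); "grasp_force": force on a finger pad.
Only numpy, scipy, OpenCV 4.12 (cv2) and the standard library are available. Lean on these libraries where they do the work, as an engineer would, in place of code of your own. Each camera call takes 0.05 s, during which the arm holds its last target. There are 200 camera calls.

TASK

The recording session is over: pack the mixed handful lying on the bench in front of the trays (the long sherd, the compact sherd, the scale bar and the loupe) back into the four foam-lined specimen trays, each in the tray whose white-lined cut-out matches its outline. Sherds and scale bar lie flat, the same side up as now, and the loupe stands upright, every one fully down on the white lining and not perched on the foam. Leave the wax block and the bottle where they are.

Things in the scene. Friction and masses are not known exactly. Their poses are not given: they have to be found in the camera images.
- long_sherd: Long narrow pot sherd, grey-brown, lying flat on the open bench before the trays, apart from the spread of sherds to the right: 32 mm (its x) by 72 mm (its y) by 14 mm high, irregular. Origin: centre of the underside; z up. About 28 mm wide where it is pinched across x at the origin.
- wide_sherd: Compact pot sherd, nearly as wide as long, grey-brown, lying flat on the open bench before the trays, apart from the spread of sherds to the right: 51 mm (its x) by 53 mm (its y) by 11 mm high, irregular. Origin: centre of the underside; z up. About 42 mm wide where it is pinched across x at the origin, its broken edges up to 20 degrees out of parallel there.
- scale_bar: White photographic scale bar with black marks, lying flat: 22 mm (its x) by 110 mm (its y) by 9 mm high. Origin: centre of the underside; z up.
- loupe: Black round eyepiece loupe standing upright: 35 mm across, 34 mm high. Origin: centre of the underside; z up (its yaw has no meaning).
- tray_long_sherd: Fixed specimen tray, 92 mm (x) by 132 mm (y): 3 mm pale card rim 23 mm high, dark foam with its top at 20 mm, one centred white-lined cut-out with its floor at 12 mm. Origin: centre of the underside, z up. Cut-out for the long sherd: its outline, about 46 by 86 mm, long along y, 7 mm or more to spare all round, either way round; equally deep finger notches 38 mm wide cross it to x = +-35 mm.
- tray_wide_sherd: Fixed specimen tray, 92 mm (x) by 132 mm (y): 3 mm pale card rim 23 mm high, dark foam with its top at 20 mm, one centred white-lined cut-out with its floor at 12 mm. Origin: centre of the underside, z up. Cut-out for the compact sherd: its outline (sherd's y along the tray's y), 7 mm or more to spare all round, either way round; equally deep finger notches 38 mm wide cross it to x = +-41 mm.
- tray_scale_bar: Fixed specimen tray, 92 mm (x) by 132 mm (y): 3 mm pale card rim 23 mm high, dark foam with its top at 20 mm, one centred white-lined cut-out with its floor at 12 mm. Origin: centre of the underside, z up. Cut-out for the scale bar: a straight slot 36 mm (x) by 124 mm (y); equally deep finger notches 38 mm wide cross it to x = +-32 mm.
- tray_loupe: Fixed specimen tray, 92 mm (x) by 132 mm (y): 3 mm pale card rim 23 mm high, dark foam with its top at 20 mm, one centred white-lined cut-out with its floor at 12 mm. Origin: centre of the underside, z up. Cut-out for the loupe: a plain round well 50 mm across, no notches.
- wax_block: Bystander: loose block of dark red modelling wax, 38 (x) by 62 (y) by 22 mm high, origin at the centre of the underside. To be left where it lies.
- bottle: Bystander: loose small amber bottle with a white cap, standing, 53 mm across and 106 mm high, origin at the centre of the underside. To be left where it stands.
There are look-alikes about, which are no part of the job. Of the things like the loupe, leave any that is pink or purple; of the rest the smaller one is meant.

How it is judged:
By the outcome, as a careful person would: the job done as asked, in the order asked, and still so for the second after the job is handed in, with the robot touching nothing.
It also fails if it takes over 88 s, if anything falls off the work surface, if the arm or the gripper's body presses on something with over 40 N, if the wrist force passes 120 N, or if a joint passes its speed limit or range.

## Working session

There is one attempt and no reset: what is moved stays moved. The work goes in short steps, Python scripts to look and compute and a shell command to move; the robot and the scene stay as the last step left them, time stands still between calls to the robot, and variables do not carry over. Pictures are saved under pics/ and viewed, at most 14 in all, crops included, and the job is handed in when it is done.

```bash
ls; mkdir -p pics; python3 - <<'E'
from workcell import bot, optics
import cv2
o=bot.get_obs(); print(o)
for n in("top","scene"):
    cv2.imwrite(f"pics/{n}0.png",optics.grab_frame(n)[:,:,::-1]); print(n,optics.camera_model(n))
E
```

```text
pics
{'time_s': 0.0, 'joint_positions': array([-8.11538542e+01,  7.51436898e+00,  8.53285588e+01,  1.26579759e-04,
        8.72621526e+01, -4.89311702e+00]), 'dq': array([-0.03327908,  0.02198417, -0.06715555,  0.07518395,  0.12405664,
       -0.00760559]), 'tau': array([-3.24246803e-04, -5.59849334e+01, -4.91752231e+01,  7.67655065e-02,
        3.54820210e-02, -1.76027061e-04]), 'ee_pos': array([ 0.14243644, -0.58226238,  0.21760207]), 'tool_rot': array([[ 9.71386642e-01,  2.37503500e-01, -2.79854667e-04],
       [ 2.37503612e-01, -9.71384964e-01,  1.81252035e-03],
       [ 1.58633310e-04, -1.82712455e-03, -9.99998318e-01]]), 'force': array([ 0.41384259, -0.53772404,  0.17184616]), 'ft_torque': array([ 0.02711177, -0.02448234, -0.07098043]), 'grasp_force': 0.0, 'gripper_width': 0.9995575975444212}
top {'intrinsics': array([[486.38451851,   0.        , 314.31070949],
       [  0.        , 486.38451851, 202.71113976],
       [  0.        ,   0.        ,   1.        ]]), 'xyz': array([0.34134203, 0.09802764, 1.01374892]), 'attitude': array([[ 0.03878223,  0.97882622, -0.20098548],
       [-0.99924615,  0.03763684, -0.00951847],
       [-0.00175247,  0.20120311,  0.97954798]])}
scene {'intrinsics': array([[469.39019629,   0.        , 324.05133485],
       [  0.        , 469.39019629, 195.75404838],
       [  0.        ,   0.        ,   1.        ]]), 'xyz': array([-0.18450557,  0.64468154,  0.79872166]), 'attitude': array([[-0.59637274,  0.52852629, -0.6041519 ],
       [-0.80270406, -0.39042084,  0.45081898],
       [ 0.00239619,  0.75381134,  0.65708655]])}
```

View pics/top0.png

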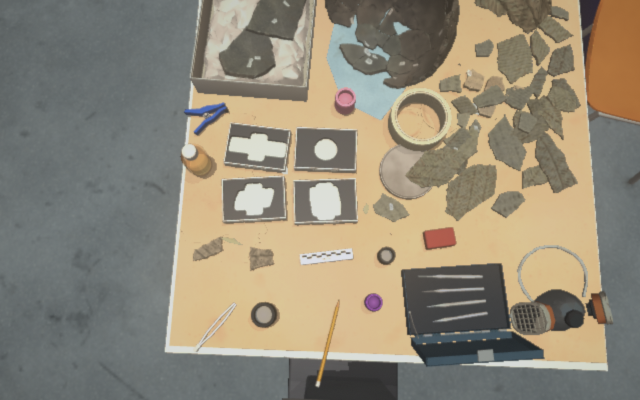

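View pics/scene0.png

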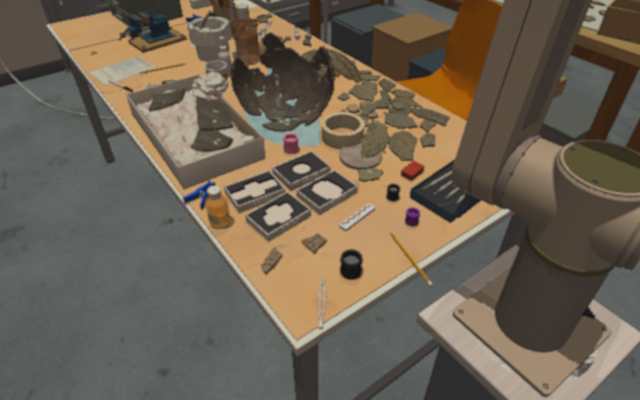

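The top view shows the long sherd at (208,249), compact sherd (261,258), scale bar (327,257) and small black loupe (386,256). The large black loupe at (264,314) and the purple and pink ones are to be left. Trays: bar (257,147), loupe (325,149), long (253,200), compact (325,201). In the scene view the bench in front of the trays is clear.

```bash
cat > h.py <<'E'
import numpy as np, cv2
def ray(cm,px,z):
    px=np.atleast_2d(np.asarray(px,float)); K=cm["intrinsics"]
    d=np.c_[(px[:,0]-K[0,2])/K[0,0],-(px[:,1]-K[1,2])/K[1,1],-np.ones(len(px))]@np.asarray(cm["attitude"]).T
    c=np.asarray(cm["xyz"]); return (c+d*((z-c[2])/d[:,2])[:,None])[:,:2]
def blobs(mask,lo=60,k=3):
    m=cv2.morphologyEx(mask.astype(np.uint8)*255,cv2.MORPH_OPEN,np.ones((k,k)))if k else mask.astype(np.uint8)*255
    cs,_=cv2.findContours(m,cv2.RETR_EXTERNAL,cv2.CHAIN_APPROX_NONE)
    return [c[:,0,:] for c in cs if cv2.contourArea(c)>lo]
def desc(cm,c,z):
    p=(ray(cm,c,z)*1000).astype(np.float32); M=cv2.moments(p.reshape(-1,1,2)); cen=np.array([M['m10'],M['m01']])/M['m00']
    r=cv2.minAreaRect(p); b=cv2.boxPoints(r); e=[b[1]-b[0],b[2]-b[1]]; L=max(e,key=np.linalg.norm)
    return dict(px=c.mean(0).round(),cen=cen.round(1),rectc=np.round(r[0],1),size=np.round(sorted(r[1]),1),longdir=round(float(np.degrees(np.arctan2(L[1],L[0])))%180,1))
E
python3 - <<'E'
from h import *
from workcell import bot, optics
cm=optics.camera_model("top"); im=cv2.imread("pics/top0.png"); hsv=cv2.cvtColor(im,cv2.COLOR_BGR2HSV)
H,S,V=[hsv[...,i].astype(int) for i in range(3)]
for (x,y) in [(208,249),(261,258),(340,255),(386,256),(225,260),(275,140),(235,190)]: print((x,y),hsv[y,x])
roi=np.zeros(V.shape,bool); roi[110:280,190:400]=1
def show(t,m,z,lo=100,k=3):
    print(t); [print(desc(cm,c,z)) for c in blobs(m&roi,lo,k)]
show("lining",(V>190)&(S<60),.012); show("foam",(V<110)&(S<110),.02)
show("sherd",(V<160)&(H<40),.007)
show("notbench",(S<90)&(V<200),.007)
cv2.imwrite("pics/crop0.png",cv2.resize(im[110:280,185:405],None,fx=3.5,fy=3.5,interpolation=cv2.INTER_CUBIC))
E
```

```text
(208, 249) [ 18  67 145]
(261, 258) [ 18  68 166]
(340, 255) [110   7 217]
(386, 256) [ 16  35 175]
(225, 260) [ 19  83 219]
(275, 140) [18 35 94]
(235, 190) [ 16  30 110]
lining
{'px': array([326., 256.]), 'cen': array([432.7,  83.9]), 'rectc': array([436.3,  80.4]), 'size': array([ 22.1, 109.2]), 'longdir': 98.9}
{'px': array([254., 199.]), 'cen': array([550.6, 235.7]), 'rectc': array([550. , 235.7]), 'size': array([69.5, 70.6]), 'longdir': 70.0}
{'px': array([325., 201.]), 'cen': array([551.8,  85.8]), 'rectc': array([551.7,  85.5]), 'size': array([63.1, 77.4]), 'longdir': 2.3}
{'px': array([325., 149.]), 'cen': array([665.5,  88.5]), 'rectc': array([665.2,  88.8]), 'size': array([43.6, 45.2]), 'longdir': 46.0}
{'px': array([257., 147.]), 'cen': array([665.3, 235.2]), 'rectc': array([664.7, 235.8]), 'size': array([ 58.5, 120.9]), 'longdir': 92.2}
foam
{'px': array([273., 162.]), 'cen': array([630.3, 199.3]), 'rectc': array([630.8, 200.5]), 'size': array([18.2, 42.7]), 'longdir': 85.6}
{'px': array([236., 157.]), 'cen': array([637.4, 278. ]), 'rectc': array([637.6, 277.2]), 'size':
[... 2775 characters left out ...]
ongdir': 95.5}
{'px': array([326., 150.]), 'cen': array([664.8,  89. ]), 'rectc': array([665.1,  88.5]), 'size': array([ 98.6, 135.2]), 'longdir': 90.1}
{'px': array([258., 148.]), 'cen': array([663.2, 233.6]), 'rectc': array([664.3, 234.7]), 'size': array([ 99.5, 139.3]), 'longdir': 84.6}
{'px': array([392., 156.]), 'cen': array([640.6, -53.7]), 'rectc': array([661.1, -49.1]), 'size': array([ 42.9, 188.4]), 'longdir': 0.2}
{'px': array([375., 113.]), 'cen': array([753.3, -20.5]), 'rectc': array([750.5, -17.8]), 'size': array([20.9, 48.5]), 'longdir': 92.2}
{'px': array([211., 122.]), 'cen': array([719.7, 340.1]), 'rectc': array([719.8, 340.6]), 'size': array([13.1, 90.6]), 'longdir': 133.1}
```

View pics/crop0.png

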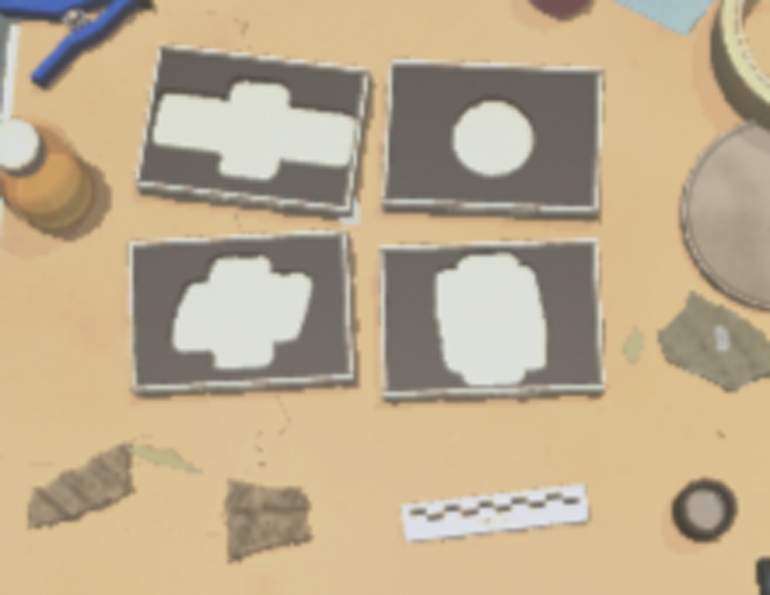

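The crop shows the four cut-outs: bar (upper left), loupe (upper right), long sherd (lower left), compact sherd (lower right). The row of loose items lies along the bottom. Moving there.

```bash
python3 -m pendant '[{"tx":0.62,"ty":-0.92,"yaw":-0.94},{"tx":0.62,"ty":-0.92,"yaw":-0.94},{"tx":0.62,"ty":-0.92,"yaw":-0.94},{"tx":0.62,"ty":-0.92,"yaw":-0.94},{"tx":0.62,"ty":-0.92,"yaw":-0.94},{"tx":0.62,"ty":-0.92,"yaw":-0.94},{"tx":0.62,"ty":-0.92,"yaw":-0.94},{"tx":0.62,"ty":-0.92,"yaw":-0.94},{"tx":0.62,"ty":-0.92,"yaw":-0.94},{"tx":0.62,"ty":-0.92,"yaw":-0.94},{"tx":0.62,"ty":-0.92,"yaw":-0.94},{"tx":0.62,"ty":-0.92,"yaw":-0.94}]'
python3 -m pendant '[{"tx":0.96,"ty":0.53},{"tx":0.96,"ty":0.53},{"tx":0.96,"ty":0.53},{"tx":0.96,"ty":0.53},{"tx":0.96,"ty":0.53}]'
```

```text
invalid input at $[0]: expected keys hand, tx, ty, tz, yaw
invalid input at $[0]: expected keys hand, tx, ty, tz, yaw
```

```bash
python3 -m pendant '[{"hand":-1,"tx":0.62,"ty":-0.92,"tz":0,"yaw":-0.94},{"hand":-1,"tx":0.62,"ty":-0.92,"tz":0,"yaw":-0.94},{"hand":-1,"tx":0.62,"ty":-0.92,"tz":0,"yaw":-0.94},{"hand":-1,"tx":0.62,"ty":-0.92,"tz":0,"yaw":-0.94},{"hand":-1,"tx":0.62,"ty":-0.92,"tz":0,"yaw":-0.94},{"hand":-1,"tx":0.62,"ty":-0.92,"tz":0,"yaw":-0.94},{"hand":-1,"tx":0.62,"ty":-0.92,"tz":0,"yaw":-0.94},{"hand":-1,"tx":0.62,"ty":-0.92,"tz":0,"yaw":-0.94},{"hand":-1,"tx":0.62,"ty":-0.92,"tz":0,"yaw":-0.94},{"hand":-1,"tx":0.62,"ty":-0.92,"tz":0,"yaw":-0.94},{"hand":-1,"tx":0.62,"ty":-0.92,"tz":0,"yaw":-0.94},{"hand":-1,"tx":0.62,"ty":-0.92,"tz":0,"yaw":-0.94}]'
python3 -m pendant '[{"hand":-1,"tx":0.96,"ty":0.53,"tz":0,"yaw":0},{"hand":-1,"tx":0.96,"ty":0.53,"tz":0,"yaw":0},{"hand":-1,"tx":0.96,"ty":0.53,"tz":0,"yaw":0},{"hand":-1,"tx":0.96,"ty":0.53,"tz":0,"yaw":0},{"hand":-1,"tx":0.96,"ty":0.53,"tz":0,"yaw":0}]'
```

```text
time_s: 1.1
ee_pos: [0.2, -0.4264, 0.2182]
tool_rot: [[-0.152, 0.988, -0.0], [0.988, 0.152, 0.001], [0.001, -0.0, -1.0]]
force: [0.5, -0.7, -0.6]
gripper_width: 0.999
grasp_force: 0.0
time_s: 1.52
ee_pos: [0.2597, -0.2677, 0.2183]
tool_rot: [[-0.149, 0.989, 0.001], [0.989, 0.149, 0.002], [0.002, 0.001, -1.0]]
force: [-0.9, -0.5, -0.2]
gripper_width: 0.999
grasp_force: 0.0
```

```bash
python3 -m pendant '[{"hand":-1,"tx":0.98,"ty":0.8,"tz":0,"yaw":0},{"hand":-1,"tx":0.98,"ty":0.8,"tz":0,"yaw":0},{"hand":-1,"tx":0.98,"ty":0.8,"tz":0,"yaw":0},{"hand":-1,"tx":0.98,"ty":0.8,"tz":0,"yaw":0},{"hand":-1,"tx":0.98,"ty":0.8,"tz":0,"yaw":0},{"hand":-1,"tx":0.98,"ty":0.8,"tz":0,"yaw":0}]'>/dev/null
python3 -m pendant '[{"hand":-1,"tx":0.98,"ty":0.4,"tz":0,"yaw":0},{"hand":-1,"tx":0.98,"ty":0.4,"tz":0,"yaw":0},{"hand":-1,"tx":0.98,"ty":0.4,"tz":0,"yaw":0},{"hand":-1,"tx":0.98,"ty":0.4,"tz":0,"yaw":0},{"hand":-1,"tx":0.98,"ty":0.4,"tz":0,"yaw":0},{"hand":-1,"tx":0.98,"ty":0.4,"tz":0,"yaw":0}]' 
python3 - <<'E'
from workcell import optics
import cv2,pickle
c=optics.camera_model("wrist"); im=optics.grab_frame("wrist")
cv2.imwrite("pics/w1.png",im[:,:,::-1]); pickle.dump(c,open("w1.pkl","wb")); print(c)
E
python3 -m pendant '[{"hand":-1,"tx":0.95,"ty":0.3,"tz":0,"yaw":0},{"hand":-1,"tx":0.95,"ty":0.3,"tz":0,"yaw":0},{"hand":-1,"tx":0.95,"ty":0.3,"tz":0,"yaw":0},{"hand":-1,"tx":0.95,"ty":0.3,"tz":0,"yaw":0},{"hand":-1,"tx":0.95,"ty":0.3,"tz":0,"yaw":0},{"hand":-1,"tx":0.95,"ty":0.3,"tz":0,"yaw":0}]' 
python3 - <<'E'
from workcell import optics
import cv2,pickle
c=optics.camera_model("wrist"); im=optics.grab_frame("wrist")
cv2.imwrite("pics/w2.png",im[:,:,::-1]); pickle.dump(c,open("w2.pkl","wb")); print(c['xyz'])
a=cv2.imread("pics/w1.png")
cv2.imwrite("pics/w12.png",cv2.resize(cv2.vconcat([a,im[:,:,::-1]]),(480,600)))
E
```

```text
time_s: 2.52
ee_pos: [0.3932, 0.0452, 0.2183]
tool_rot: [[-0.149, 0.989, -0.001], [0.989, 0.149, -0.0], [-0.0, -0.001, -1.0]]
force: [-0.4, -0.8, 0.2]
gripper_width: 0.998
grasp_force: 0.0
{'intrinsics': array([[280.74641098,   0.        , 318.47546916],
       [  0.        , 280.74641098, 201.39280754],
       [  0.        ,   0.        ,   1.        ]]), 'xyz': array([0.38202208, 0.12431944, 0.38442838]), 'attitude': array([[ 0.98894053, -0.14272158, -0.04033826],
       [ 0.14829666,  0.94757081,  0.28305062],
       [-0.00217407, -0.28590226,  0.95825632]])}
time_s: 3.07
ee_pos: [0.4174, 0.1908, 0.2182]
tool_rot: [[-0.145, 0.989, -0.001], [0.989, 0.145, -0.001], [-0.001, -0.001, -1.0]]
force: [1.2, -1.0, 0.3]
gripper_width: 1.001
grasp_force: 0.0
[0.40658874 0.27008791 0.38438644]
```

View pics/w12.png

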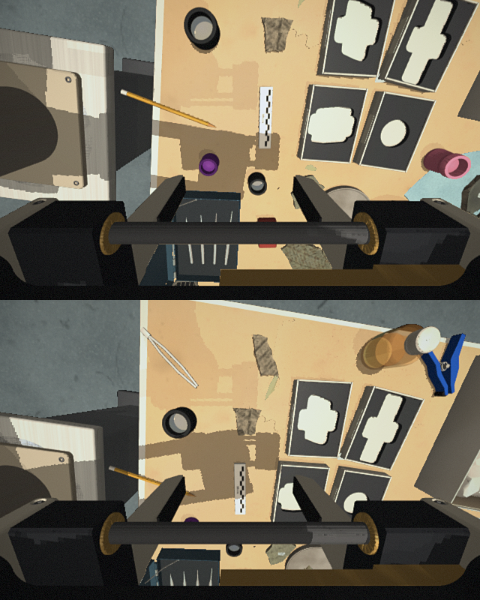

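w12 shows both sherds, the bar and the trays clearly. In w2 at full resolution the long sherd is at about (353,73) and the compact sherd at about (327,160). Measuring.

```bash
cat >> h.py <<'E'
def ext(p,t):  # extents along dir-y angle t (deg): x-size,y-size,centre
    t=np.radians(t); Y=np.array([np.cos(t),np.sin(t)]); X=np.array([Y[1],-Y[0]]); a=p@X; b=p@Y
    return np.ptp(a),np.ptp(b),X*(a.max()+a.min())/2+Y*(b.max()+b.min())/2
E
python3 - <<'E'
from h import *
import pickle
for n in("w1","w2","top"):
    if n=="top":
        from workcell import optics; cm=optics.camera_model("top"); im=cv2.imread("pics/top0.png")
    else: cm=pickle.load(open(n+".pkl","rb")); im=cv2.imread(f"pics/{n}.png")
    hsv=cv2.cvtColor(im,cv2.COLOR_BGR2HSV)
    H,S,V=[hsv[...,i].astype(int) for i in range(3)]
    def show(t,m,z,lo,box,k=3):
        for c in blobs(m,lo,k):
            d=desc(cm,c,z)
            q=d['cen']
            if box[0]<q[0]<box[1] and box[2]<q[1]<box[3]: print(n,t,d,len(c)); yield ray(cm,c,z)*1000
    for p in show("lining",(V>180)&(S<60),.012,100,(380,720,0,300)): pass
    for p in show("sherd",(S<100)&(V<205),.006,100,(400,470,180,350)):
        for t in range(88,132,4): a=ext(p,t); print(t,np.round(a[0],1),np.round(a[1],1),a[2].round(1),end=' | ')
        print()
    for p in show("dark",(V<80),.02,300,(380,720,-80,300),0): pass
E
```

```text
w1 lining {'px': array([524., 177.]), 'cen': array([666.3,  88.6]), 'rectc': array([666.2,  88.4]), 'size': array([43.8, 45. ]), 'longdir': 125.9} 94
w1 lining {'px': array([441., 166.]), 'cen': array([551.7,  86.2]), 'rectc': array([552. ,  86.5]), 'size': array([62.7, 79.4]), 'longdir': 12.8} 180
w1 lining {'px': array([354., 153.]), 'cen': array([431.9,  85.5]), 'rectc': array([434.7,  81.6]), 'size': array([ 21.5, 106.5]), 'longdir': 98.6} 281
w1 lining {'px': array([475.,  39.]), 'cen': array([550.7, 236.8]), 'rectc': array([550.7, 236.9]), 'size': array([70.9, 71.6]), 'longdir': 69.4} 222
w1 lining {'px': array([568.,  55.]), 'cen': array([666.2, 236. ]), 'rectc': array([666.2, 236. ]), 'size': array([ 57.6, 121. ]), 'longdir': 85.5} 282
w1 sherd {'px': array([367.,  44.]), 'cen': array([427.3, 215.9]), 'rectc': array([428.3, 214.5]), 'size': array([47.8, 49.8]), 'longdir': 98.5} 155
88 48.3 54.0 [424.4 214. ] | 92 48.3 52.6 [425.9 214. ] | 96 48.1 50.9 [427.4 214.2] | 100 47.6 50.6 [428.8 214.8] | 104 47.3 52.9 [430.  215.6] | 108 48.1 54.8 [430.6 216.4] | 112 50.7 56.5 [430.2
[... 4030 characters left out ...]
.1 213.4] | 104 47.9 52.9 [430.2 214.4] | 108 48.4 54.5 [430.9 215.4] | 112 50.7 55.8 [430.5 216.1] | 116 52.7 56.9 [430.  216.7] | 120 54.5 57.7 [429.5 217.2] | 124 56.0 58.8 [429.  217.4] | 128 57.3 59.7 [428.5 217.5] | 
top sherd {'px': array([214., 247.]), 'cen': array([443.6, 318.3]), 'rectc': array([445.8, 313.3]), 'size': array([32.2, 97.8]), 'longdir': 119.4} 111
88 54.0 88.8 [443.3 310.1] | 92 50.1 90.5 [444.3 310. ] | 96 47.2 92.1 [445.1 310.2] | 100 44.1 94.2 [445.7 310.7] | 104 40.9 95.8 [446.2 311.3] | 108 38.1 97.0 [446.3 311.9] | 112 35.3 97.7 [446.4 312.5] | 116 33.3 98.0 [446.3 313. ] | 120 32.4 97.7 [445.8 313.4] | 124 36.2 97.0 [445.5 313.8] | 128 41.8 95.8 [444.9 314. ] |
```

```bash
cat >> h.py <<'E'
def ortho(im,cm,cen,t,z,h=55,s=4):  # view with image up = x of frame, image left = y (dir t), cen in mm
    t=np.radians(t); Y=np.array([np.cos(t),np.sin(t)]); X=np.array([Y[1],-Y[0]])
    q=[];P=[]
    for a,b in((-h,-h),(h,-h),(h,h),(-h,h)):
        w=(np.array(cen)+a*X+b*Y)/1000; d=np.asarray(cm["attitude"]).T@(np.r_[w,z]-cm["xyz"]); K=cm["intrinsics"]
        P.append([K[0,0]*d[0]/-d[2]+K[0,2],K[1,1]*d[1]/d[2]+K[1,2]]); q.append([(h-b)*s/1,(h-a)*s])
    return cv2.warpPerspective(im,cv2.getPerspectiveTransform(np.float32(P),np.float32(q)),(int(2*h*s)+1,)*2,flags=cv2.INTER_CUBIC)
E
python3 - <<'E'
from h import *
import pickle
L=lambda n:(cv2.imread(f"pics/{n}.png"),pickle.load(open(n+".pkl","rb")))
a,b=L("w1"),L("w2")
s=2.7
t=[ortho(*b,(441,320),119,.006,s=s),ortho(*b,(427,214),96,.006,s=s),ortho(*b,(550.5,236.5),95.5,.02,s=s),ortho(*a,(552,86.7),94.1,.02,s=s)]
for i in t: cv2.line(i,(0,148),(297,148),(0,0,255),1); cv2.line(i,(148,0),(148,297),(0,0,255),1)
cv2.imwrite("pics/o1.png",cv2.vconcat([cv2.hconcat(t[:2]),cv2.hconcat(t[2:])]))
E
```

```text
(no output)
```

View pics/o1.png

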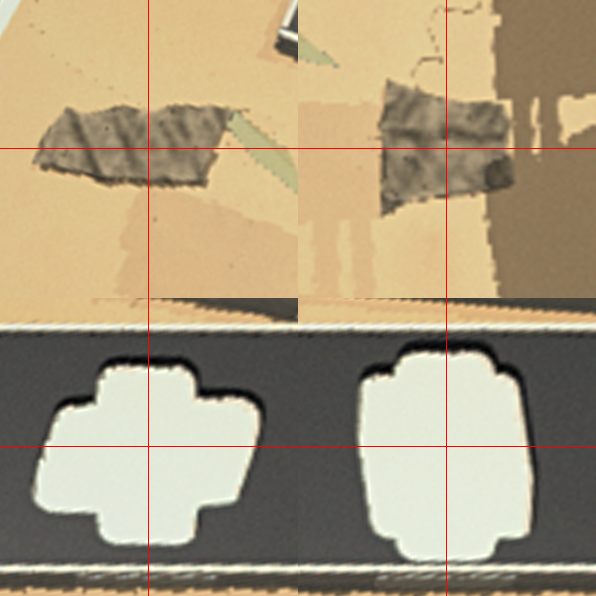

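The rectified views show the long sherd's axes near 119° with its bounding-box centre near (439,324). The compact sherd's axes are at about 92–96°, centred near (427,214). Both match the cut-outs, which are symmetric under a half turn.

```bash
cat > go.py <<'E'
import sys,numpy as np
from workcell import bot
o=bot.get_obs(); p=np.array(o['ee_pos']); R=np.array(o['tool_rot']); phi=np.degrees(np.arctan2(R[1,0],R[0,0]))
print('t',round(o['time_s'],2),'at',p.round(4),'phi',phi.round(1),'w',round(o['gripper_width']*93,1),'f',round(o['grasp_force'],1),'F',np.round(o['force'],1))
for i in range(1,len(sys.argv),4):
    x,y,z,f=map(float,sys.argv[i:i+4]); t=np.array([x,y,z])/1000
    d=R.T@(t-p)/.15; dy=((f-phi+90)%180)-90
    print('->',x,y,z,f,'tx,ty,tz',d.round(3),'yaw',round(-dy/90,3))
    c,s=np.cos(np.radians(phi+dy)),np.sin(np.radians(phi+dy)); R=np.array([[c,s,0],[s,-c,0],[0,0,-1]]); p=t; phi+=dy
E
python3 go.py 439.5 324 70 119 439.5 324 4 119
```

```text
t 3.12 at [0.4174 0.1902 0.2183] phi 98.3 w 93.1 f 0.0 F [ 0.4 -1.2 -0.8]
-> 439.5 324.0 70.0 119.0 tx,ty,tz [0.863 0.275 0.988] yaw -0.23
-> 439.5 324.0 4.0 119.0 tx,ty,tz [0.   0.   0.44] yaw -0.0
```

```bash
python3 -m pendant '[{"hand":-0.3,"tx":0.86,"ty":0.275,"tz":0,"yaw":-0.23},{"hand":-0.3,"tx":0.86,"ty":0.275,"tz":0.4,"yaw":-0.23},{"hand":-0.3,"tx":0.86,"ty":0.275,"tz":0.9,"yaw":-0.23},{"hand":-0.3,"tx":0.86,"ty":0.275,"tz":0.99,"yaw":-0.23},{"hand":-0.3,"tx":0.86,"ty":0.275,"tz":0.99,"yaw":-0.23},{"hand":-0.3,"tx":0.86,"ty":0.275,"tz":0.99,"yaw":-0.23},{"hand":-0.3,"tx":0.86,"ty":0.275,"tz":0.99,"yaw":-0.23},{"hand":-0.3,"tx":0.86,"ty":0.275,"tz":0.99,"yaw":-0.23}]' >/dev/null
python3 go.py 439.5 324 4 119
python3 - <<'E'
from workcell import optics
import cv2,pickle
c=optics.camera_model("wrist"); im=optics.grab_frame("wrist")
cv2.imwrite("pics/w3.png",im[:,:,::-1]); pickle.dump(c,open("w3.pkl","wb"))
E
```

```text
t 3.78 at [0.4395 0.3233 0.0697] phi 118.9 w 60.5 f 0.0 F [-0.2  1.5  0.5]
-> 439.5 324.0 4.0 119.0 tx,ty,tz [0.004 0.004 0.438] yaw -0.001
```

View pics/w3.png

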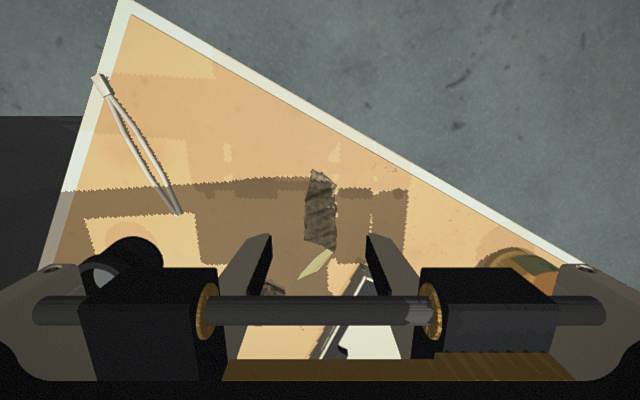

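The sherd spans about (305–337, 170–250), between the open fingers. Checking its centre against the TCP.

```bash
python3 - <<'E'
from h import *
import pickle
cm=pickle.load(open("w3.pkl","rb")); im=cv2.imread("pics/w3.png"); hsv=cv2.cvtColor(im,cv2.COLOR_BGR2HSV)
H,S,V=[hsv[...,i].astype(int) for i in range(3)]
print(ray(cm,[(320,171),(320,249),(304,210),(337,210)],.007)*1000)
roi=np.zeros(V.shape,bool); roi[165:256,295:345]=1
for c in blobs((V<140)&(S<95)&roi,200): 
  print(desc(cm,c,.007)); p=ray(cm,c,.007)*1000
  for t in (111,115,119,123): print(t,[np.round(i,1) for i in ext(p,t)])
E
```

```text
[[422.56540813 356.84722459]
 [456.80541253 295.047557  ]
 [426.94853774 320.58717334]
 [451.73603362 334.30575686]]
{'px': array([321., 213.]), 'cen': array([441.9, 322.7]), 'rectc': array([441.9, 322.8]), 'size': array([28.5, 66.5]), 'longdir': 118.1}
111 [np.float64(32.5), np.float64(64.3), array([442.9, 323.5])]
115 [np.float64(29.8), np.float64(65.7), array([442.5, 323.2])]
119 [np.float64(28.4), np.float64(66.8), array([441.6, 322.5])]
123 [np.float64(29.9), np.float64(68.1), array([441., 322.])]
```

```bash
python3 -m pendant '[{"hand":-0.3,"tx":0.005,"ty":0.005,"tz":0.25,"yaw":0},{"hand":-0.3,"tx":0.005,"ty":0.005,"tz":0.4,"yaw":0},{"hand":-0.3,"tx":0.005,"ty":0.005,"tz":0.438,"yaw":0},{"hand":-0.3,"tx":0.005,"ty":0.005,"tz":0.438,"yaw":0},{"hand":1,"tx":0.005,"ty":0.005,"tz":0.438,"yaw":0},{"hand":1,"tx":0.005,"ty":0.005,"tz":0.438,"yaw":0},{"hand":1,"tx":0.005,"ty":0.005,"tz":0.438,"yaw":0},{"hand":1,"tx":0.005,"ty":0.005,"tz":0.438,"yaw":0},{"hand":1,"tx":0.005,"ty":0.005,"tz":0.438,"yaw":0},{"hand":1,"tx":0.005,"ty":0.005,"tz":0.438,"yaw":0},{"hand":1,"tx":0.005,"ty":0.005,"tz":0.438,"yaw":0},{"hand":1,"tx":0.005,"ty":0.005,"tz":0.438,"yaw":0}]'
python3 go.py 439.5 324 80 119 550.5 236.5 80 95.5 550.5 236.5 17 95.5
```

```text
time_s: 4.83
ee_pos: [0.44, 0.3268, 0.0052]
tool_rot: [[-0.486, 0.874, 0.001], [0.874, 0.486, 0.0], [0.0, 0.001, -1.0]]
force: [-0.1, -1.2, 6.4]
gripper_width: 0.29
grasp_force: 30.0
t 4.83 at [0.44   0.3268 0.0052] phi 119.0 w 27.0 f 30.0 F [-0.1 -1.2  6.4]
-> 439.5 324.0 80.0 119.0 tx,ty,tz [-0.015 -0.012 -0.499] yaw 0.001
-> 550.5 236.5 80.0 95.5 tx,ty,tz [-0.869  0.364  0.   ] yaw 0.261
-> 550.5 236.5 17.0 95.5 tx,ty,tz [0.   0.   0.42] yaw -0.0
```

```bash
python3 -m pendant '[{"hand":1,"tx":0,"ty":0,"tz":-0.27,"yaw":0},{"hand":1,"tx":0,"ty":0,"tz":-0.52,"yaw":0},{"hand":1,"tx":-0.87,"ty":0.36,"tz":-0.52,"yaw":0.26},{"hand":1,"tx":-0.87,"ty":0.36,"tz":-0.52,"yaw":0.26},{"hand":1,"tx":-0.87,"ty":0.36,"tz":-0.52,"yaw":0.26},{"hand":1,"tx":-0.87,"ty":0.36,"tz":-0.52,"yaw":0.26},{"hand":1,"tx":-0.87,"ty":0.36,"tz":-0.52,"yaw":0.26},{"hand":1,"tx":-0.87,"ty":0.36,"tz":-0.52,"yaw":0.26},{"hand":1,"tx":-0.87,"ty":0.36,"tz":-0.52,"yaw":0.26}]'
python3 go.py 550.5 236.5 17 95.5
python3 - <<'E'
from workcell import optics
import cv2,pickle
c=optics.camera_model("wrist"); im=optics.grab_frame("wrist")
cv2.imwrite("pics/w4.png",im[:,:,::-1]); pickle.dump(c,open("w4.pkl","wb"))
E
```

```text
time_s: 5.58
ee_pos: [0.549, 0.239, 0.0817]
tool_rot: [[-0.1, 0.995, -0.002], [0.995, 0.1, -0.0], [0.0, -0.002, -1.0]]
force: [0.0, -0.5, -0.9]
gripper_width: 0.293
grasp_force: 30.0
t 5.58 at [0.549  0.239  0.0817] phi 95.7 w 27.2 f 30.0 F [ 0.  -0.5 -0.9]
-> 550.5 236.5 17.0 95.5 tx,ty,tz [-0.018  0.009  0.431] yaw 0.003
```

View pics/w4.png

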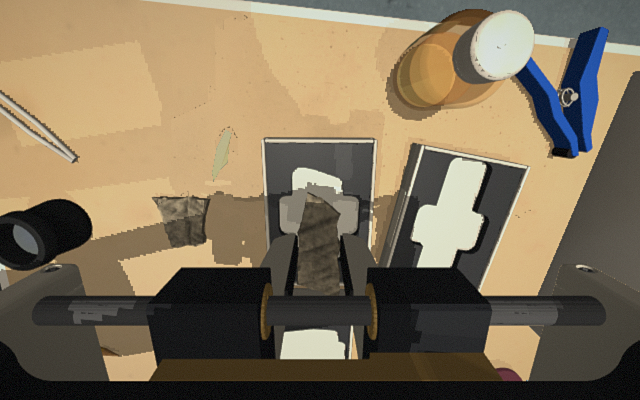

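The sherd is held at about (300–340, 188–298), over the notched cut-out. Checking where its ends are relative to the tray.

```bash
python3 - <<'E'
from h import *
import pickle
cm=pickle.load(open("w4.pkl","rb")); im=cv2.imread("pics/w4.png"); hsv=cv2.cvtColor(im,cv2.COLOR_BGR2HSV)
H,S,V=[hsv[...,i].astype(int) for i in range(3)]
for z in(.084,.091): print(ray(cm,[(308,187),(340,215),(300,297),(338,297)],z)*1000)
roi=np.zeros(V.shape,bool); roi[180:302,285:352]=1
for c in blobs((V<150)&(V>75)&(S>50)&roi,200): 
  print(desc(cm,c,.09)); p=ray(cm,c,.09)*1000
  for t in (92,95.5,99,103): print(t,[np.round(i,1) for i in ext(p,t)])
E
```

```text
[[539.1434617  278.23425247]
 [560.39667396 262.48990341]
 [540.52469215 201.31488823]
 [566.15889066 203.91786732]]
[[539.26165287 279.95605259]
 [559.60724446 264.88406762]
 [540.58389773 206.32153796]
 [565.12338508 208.81335654]]
{'px': array([315., 276.]), 'cen': array([549.9, 219.7]), 'rectc': array([552. , 222.4]), 'size': array([24.3, 33.4]), 'longdir': 170.7}
92 [np.float64(31.7), np.float64(26.8), array([551.6, 222.7])]
95.5 [np.float64(31.7), np.float64(27.4), array([551.1, 222.7])]
99 [np.float64(31.6), np.float64(28.1), array([550.6, 222.6])]
103 [np.float64(31.5), np.float64(29.0), array([550. , 222.5])]
{'px': array([313., 215.]), 'cen': array([543.6, 263.1]), 'rectc': array([544. , 262.9]), 'size': array([ 8.8, 11.4]), 'longdir': 5.7}
92 [np.float64(11.5), np.float64(9.0), array([544. , 262.8])]
95.5 [np.float64(11.4), np.float64(8.8), array([544. , 262.9])]
99 [np.float64(11.8), np.float64(9.0), array([544., 263.])]
103 [np.float64(12.2), np.float64(9.1), array([544. , 263.1])]
```

```bash
python3 -m pendant '[{"hand":1,"tx":-0.035,"ty":0.008,"tz":0.2,"yaw":0},{"hand":1,"tx":-0.035,"ty":0.008,"tz":0.35,"yaw":0},{"hand":1,"tx":-0.035,"ty":0.008,"tz":0.4,"yaw":0},{"hand":1,"tx":-0.035,"ty":0.008,"tz":0.425,"yaw":0},{"hand":1,"tx":-0.035,"ty":0.008,"tz":0.425,"yaw":0}]'
python3 -m pendant '[{"hand":0.3,"tx":0,"ty":0,"tz":0,"yaw":0},{"hand":0.3,"tx":0,"ty":0,"tz":0,"yaw":0},{"hand":0.3,"tx":0,"ty":0,"tz":0,"yaw":0},{"hand":0.3,"tx":0,"ty":0,"tz":0,"yaw":0},{"hand":0.3,"tx":0,"ty":0,"tz":0,"yaw":0}]'
python3 -m pendant '[{"hand":0.3,"tx":0,"ty":0,"tz":-0.1,"yaw":0},{"hand":0.3,"tx":0,"ty":0,"tz":-0.3,"yaw":0},{"hand":-0.3,"tx":0,"ty":0,"tz":-0.55,"yaw":0},{"hand":-0.5,"tx":0,"ty":0,"tz":-0.55,"yaw":0}]'
python3 go.py 426.5 214 100 92 426.5 214 4 95
```

```text
time_s: 6.05
ee_pos: [0.5503, 0.2342, 0.0184]
tool_rot: [[-0.1, 0.995, -0.002], [0.995, 0.1, -0.001], [-0.0, -0.002, -1.0]]
force: [-0.2, -0.7, -0.6]
gripper_width: 0.29
grasp_force: 30.0
time_s: 6.47
ee_pos: [0.5522, 0.2337, 0.0192]
tool_rot: [[-0.098, 0.995, 0.001], [0.995, 0.098, 0.0], [0.0, 0.001, -1.0]]
force: [0.6, -0.0, 0.4]
gripper_width: 0.351
grasp_force: 0.0
time_s: 6.8
ee_pos: [0.5564, 0.235, 0.1097]
tool_rot: [[-0.098, 0.995, 0.011], [0.995, 0.098, 0.004], [0.003, 0.011, -1.0]]
force: [1.1, 0.7, 1.8]
gripper_width: 0.445
grasp_force: 0.0
t 6.8 at [0.5564 0.235  0.1097] phi 95.6 w 41.4 f 0.0 F [1.1 0.7 1.8]
-> 426.5 214.0 100.0 92.0 tx,ty,tz [-0.054 -0.876  0.055] yaw 0.04
-> 426.5 214.0 4.0 95.0 tx,ty,tz [0.   0.   0.64] yaw -0.033
```

```bash
python3 -m pendant '[{"hand":-0.6,"tx":-0.05,"ty":-0.84,"tz":0.1,"yaw":0.01},{"hand":-0.6,"tx":-0.05,"ty":-0.84,"tz":0.1,"yaw":0.01},{"hand":-0.6,"tx":-0.05,"ty":-0.84,"tz":0.1,"yaw":0.01},{"hand":-0.6,"tx":-0.05,"ty":-0.84,"tz":0.1,"yaw":0.01},{"hand":-0.6,"tx":-0.05,"ty":-0.84,"tz":0.1,"yaw":0.01},{"hand":-0.6,"tx":-0.05,"ty":-0.84,"tz":0.1,"yaw":0.01},{"hand":-0.6,"tx":-0.05,"ty":-0.84,"tz":0.1,"yaw":0.01},{"hand":-0.6,"tx":-0.05,"ty":-0.84,"tz":0.1,"yaw":0.01}]'>/dev/null
python3 go.py 426.5 214 4 95
python3 - <<'E'
from h import *
from workcell import optics
import pickle
c=optics.camera_model("wrist"); im=optics.grab_frame("wrist")[:,:,::-1].copy()
cv2.imwrite("pics/w5.png",im); pickle.dump(c,open("w5.pkl","wb"))
t=optics.grab_frame("top")[:,:,::-1]
cv2.imwrite("pics/w5t.png",cv2.vconcat([im,cv2.resize(t[110:280,185:405],(640,494))[:200]]))
E
```

```text
t 7.47 at [0.4294 0.2142 0.0875] phi 94.7 w 74.8 f 0.0 F [-0.  -0.1  0.4]
-> 426.5 214.0 4.0 95.0 tx,ty,tz [ 0.    -0.021  0.557] yaw -0.003
```

View pics/w5t.png

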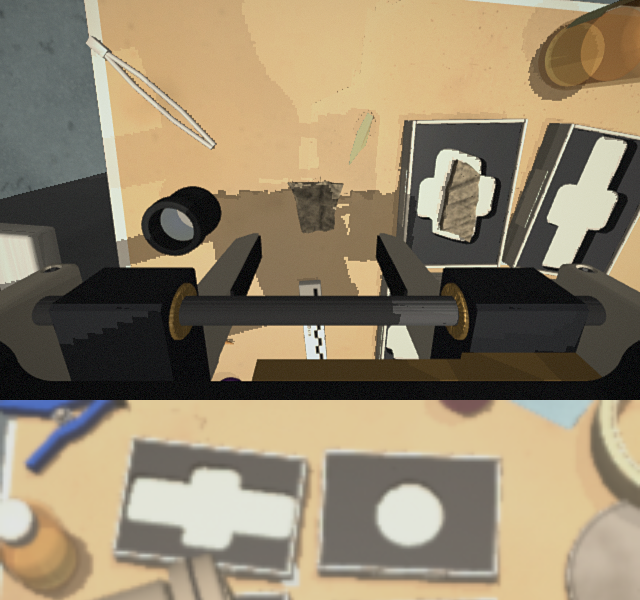

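The long sherd lies inside its cut-out at (463,200). The compact sherd is at (316,206), between the fingers. Measuring both.

```bash
python3 - <<'E'
from h import *
import pickle
cm=pickle.load(open("w5.pkl","rb")); im=cv2.imread("pics/w5.png"); hsv=cv2.cvtColor(im,cv2.COLOR_BGR2HSV)
H,S,V=[hsv[...,i].astype(int) for i in range(3)]
print([hsv[y,x].tolist() for x,y in((316,205),(316,190),(330,220),(350,220),(270,220))])
roi=np.zeros(V.shape,bool); roi[175:238,280:350]=1
m=(S<100)&(V<135)&roi
for c in blobs(m,200): 
  print(desc(cm,c,.006)); p=ray(cm,c,.006)*1000
  for t in (88,92,96,100): print(t,[np.round(i,1) for i in ext(p,t)])
a=ortho(im,cm,(427,214),95,.006,h=40,s=5); b=ortho(im,cm,(550.5,236.5),95.5,.02,h=50,s=4)
for i in(a,b): cv2.line(i,(0,200),(400,200),(0,0,255),1); cv2.line(i,(200,0),(200,400),(0,0,255),1)
cv2.imwrite("pics/o2.png",cv2.hconcat([a,b]))
E
```

```text
[[19, 71, 86], [20, 69, 85], [20, 71, 54], [18, 94, 136], [17, 95, 139]]
{'px': array([316., 204.]), 'cen': array([427.2, 214.6]), 'rectc': array([429.2, 215.6]), 'size': array([46.2, 51. ]), 'longdir': 101.5}
88 [np.float64(48.5), np.float64(52.0), array([426. , 213.8])]
92 [np.float64(47.9), np.float64(50.7), array([427.1, 213.6])]
96 [np.float64(47.2), np.float64(50.0), array([428.1, 213.9])]
100 [np.float64(46.5), np.float64(50.7), array([428.9, 215.1])]
```

View pics/o2.png

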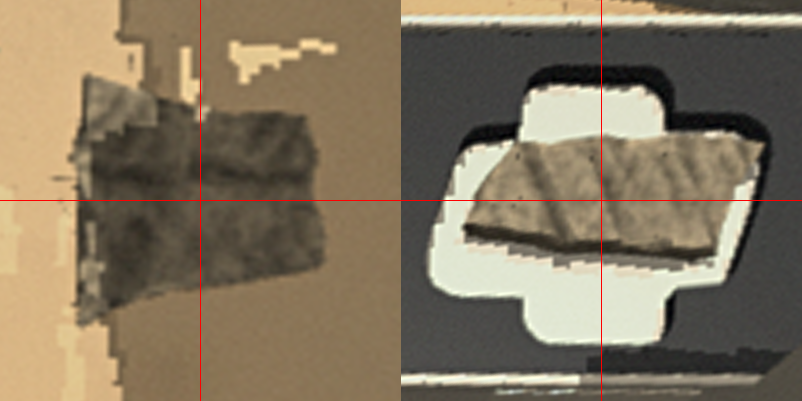

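Left view: the compact sherd is centred near (427,214), with edges most nearly parallel a little toward −y of its origin. Right view: the long sherd is inside its cut-out, with its right tip closest to the foam (I'll check it later). I'll grip 5 mm off centre with φ about 98°.

```bash
python3 go.py 427.4 209 3.5 98; python3 -m pendant '[{"hand":-0.6,"tx":-0.035,"ty":-0.015,"tz":0.25,"yaw":-0.037},{"hand":-0.6,"tx":-0.035,"ty":-0.015,"tz":0.45,"yaw":-0.037},{"hand":-0.6,"tx":-0.035,"ty":-0.015,"tz":0.55,"yaw":-0.037},{"hand":-0.6,"tx":-0.035,"ty":-0.015,"tz":0.56,"yaw":-0.037},{"hand":-0.6,"tx":-0.035,"ty":-0.015,"tz":0.56,"yaw":-0.037},{"hand":1,"tx":-0.035,"ty":-0.015,"tz":0.56,"yaw":-0.037},{"hand":1,"tx":-0.035,"ty":-0.015,"tz":0.56,"yaw":-0.037},{"hand":1,"tx":-0.035,"ty":-0.015,"tz":0.56,"yaw":-0.037},{"hand":1,"tx":-0.035,"ty":-0.015,"tz":0.56,"yaw":-0.037},{"hand":1,"tx":-0.035,"ty":-0.015,"tz":0.56,"yaw":-0.037},{"hand":1,"tx":-0.035,"ty":-0.015,"tz":0.56,"yaw":-0.037},{"hand":1,"tx":-0.035,"ty":-0.015,"tz":0.56,"yaw":-0.037},{"hand":1,"tx":-0.035,"ty":-0.015,"tz":0.56,"yaw":-0.037}]'
python3 go.py 427 209 80 98 552 81.7 80 98 552 81.7 17 98
```

```text
t 7.57 at [0.4287 0.214  0.0869] phi 94.7 w 74.5 f 0.0 F [-0.7 -0.6 -1.2]
-> 427.4 209.0 3.5 98.0 tx,ty,tz [-0.032 -0.012  0.556] yaw -0.036
time_s: 8.65
ee_pos: [0.4257, 0.2084, 0.0025]
tool_rot: [[-0.14, 0.99, 0.001], [0.99, 0.14, 0.0], [0.0, 0.001, -1.0]]
force: [0.4, 0.7, 1.0]
gripper_width: 0.415
grasp_force: 29.2
t 8.65 at [0.4257 0.2084 0.0025] phi 98.1 w 38.6 f 29.2 F [0.4 0.7 1. ]
-> 427.0 209.0 80.0 98.0 tx,ty,tz [ 0.003  0.01  -0.517] yaw 0.001
-> 552.0 81.7 80.0 98.0 tx,ty,tz [-0.956  0.707  0.   ] yaw -0.0
-> 552.0 81.7 17.0 98.0 tx,ty,tz [0.   0.   0.42] yaw -0.0
```

```bash
python3 -m pendant '[{"hand":1,"tx":0,"ty":0,"tz":-0.2,"yaw":0},{"hand":1,"tx":0,"ty":0,"tz":-0.45,"yaw":0},{"hand":1,"tx":-0.95,"ty":0.71,"tz":-0.5,"yaw":0},{"hand":1,"tx":-0.95,"ty":0.71,"tz":-0.5,"yaw":0},{"hand":1,"tx":-0.95,"ty":0.71,"tz":-0.5,"yaw":0},{"hand":1,"tx":-0.95,"ty":0.71,"tz":-0.5,"yaw":0},{"hand":1,"tx":-0.95,"ty":0.71,"tz":-0.5,"yaw":0},{"hand":1,"tx":-0.95,"ty":0.71,"tz":-0.5,"yaw":0},{"hand":1,"tx":-0.95,"ty":0.71,"tz":-0.5,"yaw":0},{"hand":1,"tx":-0.95,"ty":0.71,"tz":-0.5,"yaw":0}]' >/dev/null
python3 go.py 552 81.7 17 98
python3 - <<'E'
from workcell import optics
import cv2,pickle
from h import *
c=optics.camera_model("wrist"); im=optics.grab_frame("wrist")[:,:,::-1].copy()
cv2.imwrite("pics/w6.png",im); pickle.dump(c,open("w6.pkl","wb"))
b=ortho(im,c,(550.5,236.5),95.5,.02,h=50,s=4)
cv2.imwrite("pics/w6t.png",cv2.hconcat([im[100:330,150:490],cv2.resize(b,(230,230))]))
E
```

```text
t 9.48 at [0.5495 0.0829 0.0765] phi 98.1 w 39.2 f 29.3 F [-0.8  0.9 -1.5]
-> 552.0 81.7 17.0 98.0 tx,ty,tz [-0.011  0.016  0.396] yaw 0.001
```

View pics/w6t.png

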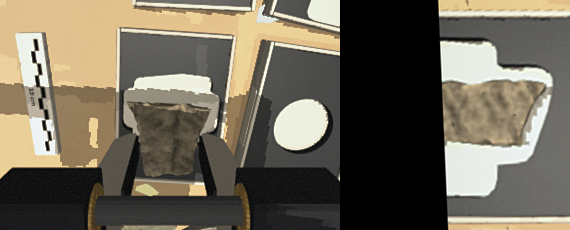

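The compact sherd is held at about (283–362, 204–275), over its cut-out. The long sherd's right end shows white lining all round its tip. Checking the held offset.

```bash
python3 - <<'E'
from h import *
import pickle
cm=pickle.load(open("w6.pkl","rb"))
print((ray(cm,[(283,204),(362,204),(293,275),(352,277)],.081)*1000).round(1))
E
```

```text
[[524.5 109.7]
 [571.6 116.4]
 [536.   62.4]
 [574.3  66.4]]
```

```bash
python3 -m pendant '[{"hand":1,"tx":-0.013,"ty":0.006,"tz":0.2,"yaw":-0.015},{"hand":1,"tx":-0.013,"ty":0.006,"tz":0.33,"yaw":-0.015},{"hand":1,"tx":-0.013,"ty":0.006,"tz":0.39,"yaw":-0.015},{"hand":1,"tx":-0.013,"ty":0.006,"tz":0.405,"yaw":-0.015},{"hand":1,"tx":-0.013,"ty":0.006,"tz":0.405,"yaw":-0.015},{"hand":1,"tx":-0.013,"ty":0.006,"tz":0.405,"yaw":-0.015}]'
python3 -m pendant '[{"hand":0.06,"tx":0,"ty":0,"tz":0,"yaw":0},{"hand":0.06,"tx":0,"ty":0,"tz":0,"yaw":0},{"hand":0.06,"tx":0,"ty":0,"tz":0,"yaw":0},{"hand":0.06,"tx":0,"ty":0,"tz":0,"yaw":0},{"hand":0.06,"tx":0,"ty":0,"tz":0,"yaw":0}]'
python3 -m pendant '[{"hand":0.06,"tx":0,"ty":0,"tz":-0.1,"yaw":0},{"hand":0.06,"tx":0,"ty":0,"tz":-0.3,"yaw":0},{"hand":0.06,"tx":0,"ty":0,"tz":-0.55,"yaw":0},{"hand":0.06,"tx":0,"ty":0,"tz":-0.55,"yaw":0},{"hand":0.06,"tx":0,"ty":0,"tz":-0.55,"yaw":0}]'
python3 go.py 435.5 80.5 90 99
```

```text
time_s: 10.03
ee_pos: [0.5525, 0.0808, 0.0175]
tool_rot: [[-0.164, 0.986, 0.001], [0.986, 0.164, 0.0], [-0.0, 0.001, -1.0]]
force: [0.3, 0.6, 0.1]
gripper_width: 0.415
grasp_force: 29.3
time_s: 10.45
ee_pos: [0.5523, 0.0802, 0.0168]
tool_rot: [[-0.164, 0.987, 0.001], [0.987, 0.164, 0.0], [-0.0, 0.001, -1.0]]
force: [-0.3, -0.3, 0.1]
gripper_width: 0.47
grasp_force: 0.0
time_s: 10.87
ee_pos: [0.5546, 0.0804, 0.1023]
tool_rot: [[-0.164, 0.987, 0.006], [0.987, 0.164, 0.0], [-0.001, 0.006, -1.0]]
force: [0.6, 0.9, 0.4]
gripper_width: 0.471
grasp_force: 0.0
t 10.87 at [0.5546 0.0804 0.1023] phi 99.4 w 43.8 f 0.0 F [0.6 0.9 0.4]
-> 435.5 80.5 90.0 99.0 tx,ty,tz [ 0.131 -0.783  0.077] yaw 0.005
```

```bash
python3 -m pendant '[{"hand":0.06,"tx":0.13,"ty":-0.77,"tz":0.08,"yaw":0.005},{"hand":0.06,"tx":0.13,"ty":-0.77,"tz":0.08,"yaw":0.005},{"hand":0.06,"tx":0.13,"ty":-0.77,"tz":0.08,"yaw":0.005},{"hand":0.06,"tx":0.13,"ty":-0.77,"tz":0.08,"yaw":0.005},{"hand":0.06,"tx":0.13,"ty":-0.77,"tz":0.08,"yaw":0.005},{"hand":0.06,"tx":0.13,"ty":-0.77,"tz":0.08,"yaw":0.005},{"hand":0.06,"tx":0.13,"ty":-0.77,"tz":0.08,"yaw":0.005}]' >/dev/null
python3 go.py 435.5 80.5 3 99
python3 - <<'E'
from workcell import optics
import cv2,pickle
from h import *
c=optics.camera_model("wrist"); im=optics.grab_frame("wrist")[:,:,::-1].copy()
cv2.imwrite("pics/w7.png",im); pickle.dump(c,open("w7.pkl","wb"))
t=optics.grab_frame("top")[:,:,::-1]; ct=optics.camera_model("top"); cv2.imwrite("pics/t7.png",t)
o=[ortho(im,c,(552,86.7),94.1,.012,h=50,s=3),ortho(im,c,(435.5,80.5),99,.009,h=60,s=2.5),ortho(t,ct,(552,86.7),94.1,.012,h=50,s=3),ortho(t,ct,(550.5,236.5),95.5,.012,h=50,s=3)]
o=[cv2.resize(i,(300,300)) for i in o]
cv2.imwrite("pics/o7.png",cv2.vconcat([cv2.hconcat(o[:2]),cv2.hconcat(o[2:])]))
hsv=cv2.cvtColor(im,cv2.COLOR_BGR2HSV); S,V=hsv[...,1].astype(int),hsv[...,2].astype(int)
roi=np.zeros(V.shape,bool); roi[:300,230:400]=1
for k in blobs((V>150)&(S<45)&roi,100): print(desc(c,k,.009))
E
```

```text
t 11.45 at [0.4362 0.0806 0.0874] phi 99.0 w 43.8 f 0.0 F [-0.6 -0.6 -0.3]
-> 435.5 80.5 3.0 99.0 tx,ty,tz [ 0.    -0.005  0.563] yaw -0.0
{'px': array([326., 232.]), 'cen': array([447.4,  55.5]), 'rectc': array([446.3,  58.8]), 'size': array([ 5.8, 60.8]), 'longdir': 99.1}
{'px': array([315., 202.]), 'cen': array([432.1,  89.1]), 'rectc': array([435.6,  80.8]), 'size': array([ 21. , 107.5]), 'longdir': 99.3}
```

View pics/o7.png

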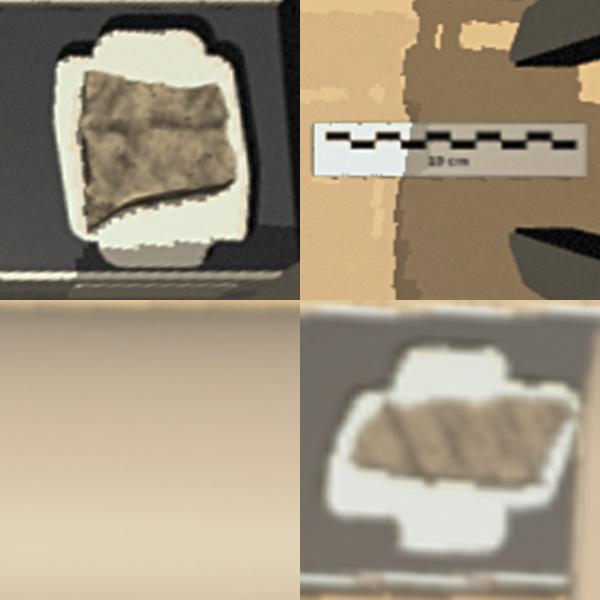

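Both sherds lie inside their cut-outs with white lining visible round them. The bar lies centred between the fingers at (435.6,80.8), 99°. Descending and gripping.

```bash
python3 -m pendant '[{"hand":0.06,"tx":0,"ty":-0.003,"tz":0.25,"yaw":0},{"hand":0.06,"tx":0,"ty":-0.003,"tz":0.45,"yaw":0},{"hand":0.06,"tx":0,"ty":-0.003,"tz":0.55,"yaw":0},{"hand":0.06,"tx":0,"ty":-0.003,"tz":0.562,"yaw":0},{"hand":0.06,"tx":0,"ty":-0.003,"tz":0.562,"yaw":0},{"hand":1,"tx":0,"ty":-0.003,"tz":0.562,"yaw":0},{"hand":1,"tx":0,"ty":-0.003,"tz":0.562,"yaw":0},{"hand":1,"tx":0,"ty":-0.003,"tz":0.562,"yaw":0},{"hand":1,"tx":0,"ty":-0.003,"tz":0.562,"yaw":0},{"hand":1,"tx":0,"ty":-0.003,"tz":0.562,"yaw":0},{"hand":1,"tx":0,"ty":-0.003,"tz":0.562,"yaw":0}]'
python3 -m pendant '[{"hand":1,"tx":0,"ty":0,"tz":-0.2,"yaw":0},{"hand":1,"tx":0,"ty":0,"tz":-0.45,"yaw":0},{"hand":1,"tx":0,"ty":0,"tz":-0.55,"yaw":0},{"hand":1,"tx":0,"ty":0,"tz":-0.55,"yaw":0},{"hand":1,"tx":0,"ty":0,"tz":-0.55,"yaw":0}]'
python3 go.py 550 160 85 91 665.3 236.2 85 84.9 665.3 236.2 16 84.9
```

```text
time_s: 12.47
ee_pos: [0.435, 0.0806, 0.0032]
tool_rot: [[-0.156, 0.988, 0.001], [0.988, 0.156, 0.0], [-0.0, 0.001, -1.0]]
force: [0.6, 0.7, 2.9]
gripper_width: 0.234
grasp_force: 30.0
time_s: 12.88
ee_pos: [0.4353, 0.0806, 0.086]
tool_rot: [[-0.156, 0.988, 0.003], [0.988, 0.156, 0.0], [-0.0, 0.003, -1.0]]
force: [-0.1, 0.6, -0.7]
gripper_width: 0.231
grasp_force: 30.0
t 12.88 at [0.4353 0.0806 0.086 ] phi 99.0 w 21.5 f 30.0 F [-0.1  0.6 -0.7]
-> 550.0 160.0 85.0 91.0 tx,ty,tz [0.404 0.838 0.009] yaw 0.089
-> 665.3 236.2 85.0 84.9 tx,ty,tz [0.495 0.777 0.   ] yaw 0.068
-> 665.3 236.2 16.0 84.9 tx,ty,tz [0.   0.   0.46] yaw -0.0
```

```bash
python3 -m pendant '[{"hand":1,"tx":0.4,"ty":0.84,"tz":0,"yaw":0.089},{"hand":1,"tx":0.4,"ty":0.84,"tz":0,"yaw":0.089},{"hand":1,"tx":0.4,"ty":0.84,"tz":0,"yaw":0.089},{"hand":1,"tx":0.4,"ty":0.84,"tz":0,"yaw":0.089},{"hand":1,"tx":0.4,"ty":0.84,"tz":0,"yaw":0.089}]' >/dev/null
python3 -m pendant '[{"hand":1,"tx":0.49,"ty":0.77,"tz":0,"yaw":0.068},{"hand":1,"tx":0.49,"ty":0.77,"tz":0,"yaw":0.068},{"hand":1,"tx":0.49,"ty":0.77,"tz":0,"yaw":0.068},{"hand":1,"tx":0.49,"ty":0.77,"tz":0,"yaw":0.068},{"hand":1,"tx":0.49,"ty":0.77,"tz":0,"yaw":0.068},{"hand":1,"tx":0.49,"ty":0.77,"tz":0,"yaw":0.068},{"hand":1,"tx":0.49,"ty":0.77,"tz":0,"yaw":0.068}]' >/dev/null
python3 go.py 665.3 236.2 16 84.9
python3 - <<'E'
from workcell import optics
import cv2,pickle
from h import *
c=optics.camera_model("wrist"); im=optics.grab_frame("wrist")[:,:,::-1].copy()
cv2.imwrite("pics/w8.png",im); pickle.dump(c,open("w8.pkl","wb"))
E
```

```text
t 13.88 at [0.662  0.2338 0.0836] phi 84.8 w 21.5 f 30.0 F [-0.3  0.3 -0.2]
-> 665.3 236.2 16.0 84.9 tx,ty,tz [0.018 0.021 0.451] yaw -0.001
```

View pics/w8.png

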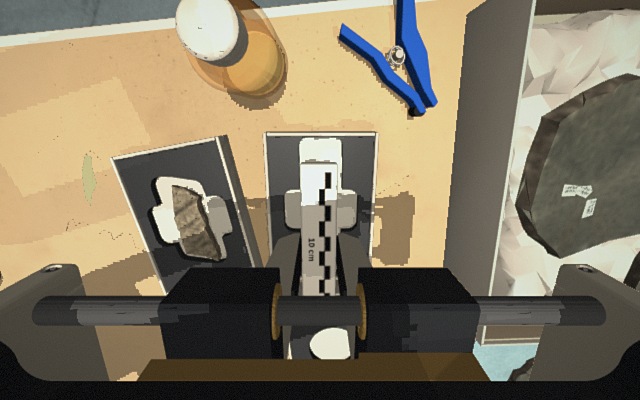

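The bar is held over the slot, its far end at (319,162). Checking its along-slot offset and the clearance to the box wall.

```bash
python3 - <<'E'
from h import *
import pickle
from workcell import optics
cm=pickle.load(open("w8.pkl","rb"))
print((ray(cm,[(302,162),(337,162)],.0895)*1000).round(1), 'box base w8',(ray(cm,[(445,262)],0.)*1000).round(1),(ray(cm,[(533,0)],0.08)*1000).round(1))
ct=optics.camera_model("top"); print('box',(ray(ct,[(250,99)],0.)*1000).round(),(ray(ct,[(250,85)],0.08)*1000).round())
E
```

```text
[[658.  290.1]
 [678.  288.3]] box base w8 [[781.7 165.4]] [[785.6 361.5]]
box [[779. 260.]] [[776. 249.]]
```

```bash
python3 -m pendant '[{"hand":1,"tx":0.017,"ty":0.02,"tz":0.2,"yaw":0},{"hand":1,"tx":0.017,"ty":0.02,"tz":0.35,"yaw":0},{"hand":1,"tx":0.017,"ty":0.02,"tz":0.43,"yaw":0},{"hand":1,"tx":0.017,"ty":0.02,"tz":0.45,"yaw":0},{"hand":1,"tx":0.017,"ty":0.02,"tz":0.45,"yaw":0},{"hand":1,"tx":0.017,"ty":0.02,"tz":0.45,"yaw":0}]'
python3 -m pendant '[{"hand":0.43,"tx":0,"ty":0,"tz":0,"yaw":0},{"hand":0.43,"tx":0,"ty":0,"tz":0,"yaw":0},{"hand":0.43,"tx":0,"ty":0,"tz":0,"yaw":0},{"hand":0.43,"tx":0,"ty":0,"tz":0,"yaw":0},{"hand":0.43,"tx":0,"ty":0,"tz":0,"yaw":0}]'
python3 -m pendant '[{"hand":0.43,"tx":0,"ty":0,"tz":-0.1,"yaw":0},{"hand":0.43,"tx":0,"ty":0,"tz":-0.35,"yaw":0},{"hand":0.43,"tx":0,"ty":0,"tz":-0.6,"yaw":0},{"hand":0.3,"tx":0,"ty":0,"tz":-0.8,"yaw":0},{"hand":-0.3,"tx":0,"ty":0,"tz":-0.8,"yaw":0}]'
python3 go.py 560 110 130 88 442 -40 110 88
```

```text
time_s: 14.43
ee_pos: [0.6672, 0.2369, 0.0188]
tool_rot: [[0.09, 0.996, 0.001], [0.996, -0.09, 0.0], [0.0, 0.001, -1.0]]
force: [0.4, -0.3, 0.5]
gripper_width: 0.232
grasp_force: 30.0
time_s: 14.85
ee_pos: [0.6672, 0.2372, 0.018]
tool_rot: [[0.09, 0.996, 0.001], [0.996, -0.09, 0.0], [0.0, 0.001, -1.0]]
force: [0.3, -0.0, 0.1]
gripper_width: 0.285
grasp_force: 0.0
time_s: 15.27
ee_pos: [0.6716, 0.2385, 0.1489]
tool_rot: [[0.09, 0.996, 0.014], [0.996, -0.09, 0.004], [0.005, 0.013, -1.0]]
force: [0.1, 0.3, 1.3]
gripper_width: 0.375
grasp_force: 0.0
t 15.27 at [0.6716 0.2385 0.1489] phi 84.8 w 34.9 f 0.0 F [0.1 0.3 1.3]
-> 560.0 110.0 130.0 88.0 tx,ty,tz [-0.921 -0.666  0.113] yaw -0.035
-> 442.0 -40.0 110.0 88.0 tx,ty,tz [-1.027 -0.751  0.133] yaw -0.0
```

```bash
python3 -m pendant '[{"hand":-0.4,"tx":-0.98,"ty":-0.66,"tz":0,"yaw":0},{"hand":-0.4,"tx":-0.98,"ty":-0.66,"tz":0,"yaw":0},{"hand":-0.4,"tx":-0.98,"ty":-0.66,"tz":0,"yaw":0},{"hand":-0.4,"tx":-0.98,"ty":-0.66,"tz":0,"yaw":0},{"hand":-0.4,"tx":-0.98,"ty":-0.66,"tz":0,"yaw":0}]' >/dev/null
python3 -m pendant '[{"hand":-0.4,"tx":-0.9,"ty":-0.67,"tz":0,"yaw":0},{"hand":-0.4,"tx":-0.9,"ty":-0.67,"tz":0,"yaw":0},{"hand":-0.4,"tx":-0.9,"ty":-0.67,"tz":0,"yaw":0},{"hand":-0.4,"tx":-0.9,"ty":-0.67,"tz":0,"yaw":0},{"hand":-0.4,"tx":-0.9,"ty":-0.67,"tz":0,"yaw":0},{"hand":-0.4,"tx":-0.9,"ty":-0.67,"tz":0,"yaw":0},{"hand":-0.4,"tx":-0.9,"ty":-0.67,"tz":0,"yaw":0}]' >/dev/null
python3 go.py 442 -42 16 85
python3 - <<'E'
from workcell import optics
import cv2,pickle
from h import *
c=optics.camera_model("wrist"); im=optics.grab_frame("wrist")[:,:,::-1].copy()
cv2.imwrite("pics/w9.png",im); pickle.dump(c,open("w9.pkl","wb"))
t=optics.grab_frame("top")[:,:,::-1]; ct=optics.camera_model("top")
o=ortho(t,ct,(665.3,236.2),84.9,.012,h=70,s=2)
cv2.imwrite("pics/o9.png",cv2.vconcat([im[60:330],cv2.hconcat([o,ortho(t,ct,(552,86.7),94.1,.012,h=70,s=2),np.zeros((281,78,3),np.uint8)])]))
hsv=cv2.cvtColor(im,cv2.COLOR_BGR2HSV); S,V=hsv[...,1].astype(int),hsv[...,2].astype(int)
roi=np.zeros(V.shape,bool); roi[150:262,262:375]=1
for k in blobs((V<60)&roi,200): print(desc(c,k,.034),desc(c,k,.0))
E
```

```text
t 16.27 at [ 0.4439 -0.0258  0.1388] phi 84.8 w 64.9 f 0.0 F [ 0.2 -0.4  0.6]
-> 442.0 -42.0 16.0 85.0 tx,ty,tz [-0.109 -0.005  0.819] yaw -0.002
{'px': array([280., 247.]), 'cen': array([398.7, -71.9]), 'rectc': array([400. , -75.1]), 'size': array([29.1, 42. ]), 'longdir': 174.7} {'px': array([280., 247.]), 'cen': array([392.1, -87.7]), 'rectc': array([393.5, -91.3]), 'size': array([32.8, 47.3]), 'longdir': 174.7}
{'px': array([317., 211.]), 'cen': array([441.7, -37. ]), 'rectc': array([441.9, -36.6]), 'size': array([32.7, 39.7]), 'longdir': 84.7} {'px': array([317., 211.]), 'cen': array([440.5, -48.3]), 'rectc': array([440.7, -47.9]), 'size': array([36.8, 44.7]), 'longdir': 84.7}
```

View pics/o9.png

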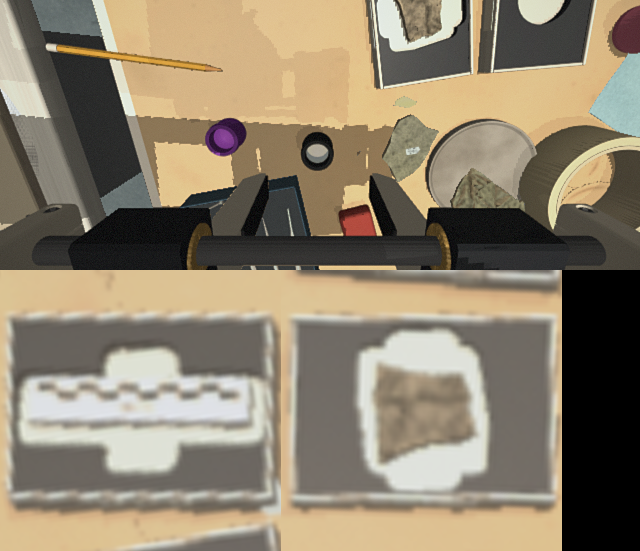

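The small black loupe is at (317,151) in the crop, with the red wax block at (355,225) behind it. Below that, the bar and compact sherd lie inside their cut-outs. Checking wax clearance.

```bash
python3 - <<'E'
from h import *
import pickle
cm=pickle.load(open("w9.pkl","rb"))
print((ray(cm,[(339,270),(370,265)],.022)*1000).round(),(ray(cm,[(317,192),(317,231),(301,211),(334,211)],.034)*1000).round())
E
python3 go.py 441.5 -41 14 85
```

```text
[[ 460. -113.]
 [ 495. -110.]] [[444. -17.]
 [440. -59.]
 [426. -35.]
 [459. -38.]]
t 16.37 at [ 0.4441 -0.0251  0.1385] phi 84.9 w 65.1 f 0.0 F [-0.2  0.4 -0.9]
-> 441.5 -41.0 14.0 85.0 tx,ty,tz [-0.107 -0.009  0.83 ] yaw -0.001
```

```bash
python3 -m pendant '[{"hand":-0.4,"tx":-0.107,"ty":-0.009,"tz":0.25,"yaw":0},{"hand":-0.4,"tx":-0.107,"ty":-0.009,"tz":0.5,"yaw":0},{"hand":-0.4,"tx":-0.107,"ty":-0.009,"tz":0.72,"yaw":0},{"hand":-0.4,"tx":-0.107,"ty":-0.009,"tz":0.82,"yaw":0},{"hand":-0.4,"tx":-0.107,"ty":-0.009,"tz":0.83,"yaw":0},{"hand":-0.4,"tx":-0.107,"ty":-0.009,"tz":0.83,"yaw":0},{"hand":1,"tx":-0.107,"ty":-0.009,"tz":0.83,"yaw":0},{"hand":1,"tx":-0.107,"ty":-0.009,"tz":0.83,"yaw":0},{"hand":1,"tx":-0.107,"ty":-0.009,"tz":0.83,"yaw":0},{"hand":1,"tx":-0.107,"ty":-0.009,"tz":0.83,"yaw":0},{"hand":1,"tx":-0.107,"ty":-0.009,"tz":0.83,"yaw":0},{"hand":1,"tx":-0.107,"ty":-0.009,"tz":0.83,"yaw":0},{"hand":1,"tx":-0.107,"ty":-0.009,"tz":0.83,"yaw":0}]'
python3 -m pendant '[{"hand":1,"tx":0,"ty":0,"tz":-0.2,"yaw":0},{"hand":1,"tx":0,"ty":0,"tz":-0.45,"yaw":0},{"hand":1,"tx":0,"ty":0,"tz":-0.6,"yaw":0},{"hand":1,"tx":0,"ty":0,"tz":-0.6,"yaw":0},{"hand":1,"tx":0,"ty":0,"tz":-0.6,"yaw":0}]'
python3 go.py 553 24 104 85 665.4 89 104 85 665.4 89 28 85
```

```text
time_s: 17.45
ee_pos: [0.4408, -0.0418, 0.0139]
tool_rot: [[0.09, 0.996, 0.001], [0.996, -0.09, -0.0], [-0.0, 0.001, -1.0]]
force: [-1.6, 0.3, 5.0]
gripper_width: 0.357
grasp_force: 30.1
time_s: 17.87
ee_pos: [0.4415, -0.042, 0.1047]
tool_rot: [[0.09, 0.996, 0.004], [0.996, -0.09, -0.001], [-0.0, 0.004, -1.0]]
force: [-0.0, 0.1, -0.1]
gripper_width: 0.353
grasp_force: 30.0
t 17.87 at [ 0.4415 -0.042   0.1047] phi 84.8 w 32.8 f 30.0 F [-0.   0.1 -0.1]
-> 553.0 24.0 104.0 85.0 tx,ty,tz [0.505 0.701 0.007] yaw -0.002
-> 665.4 89.0 104.0 85.0 tx,ty,tz [0.497 0.709 0.   ] yaw -0.0
-> 665.4 89.0 28.0 85.0 tx,ty,tz [0.    0.    0.507] yaw -0.0
```

```bash
python3 -m pendant '[{"hand":1,"tx":0.5,"ty":0.7,"tz":0,"yaw":0},{"hand":1,"tx":0.5,"ty":0.7,"tz":0,"yaw":0},{"hand":1,"tx":0.5,"ty":0.7,"tz":0,"yaw":0},{"hand":1,"tx":0.5,"ty":0.7,"tz":0,"yaw":0},{"hand":1,"tx":0.5,"ty":0.7,"tz":0,"yaw":0}]' >/dev/null
python3 -m pendant '[{"hand":1,"tx":0.5,"ty":0.71,"tz":0,"yaw":0},{"hand":1,"tx":0.5,"ty":0.71,"tz":0,"yaw":0},{"hand":1,"tx":0.5,"ty":0.71,"tz":0,"yaw":0},{"hand":1,"tx":0.5,"ty":0.71,"tz":0,"yaw":0},{"hand":1,"tx":0.5,"ty":0.71,"tz":0,"yaw":0},{"hand":1,"tx":0.5,"ty":0.71,"tz":0,"yaw":0},{"hand":1,"tx":0.5,"ty":0.71,"tz":0,"yaw":0}]' >/dev/null
python3 go.py 665.4 89 27.5 85
python3 - <<'E'
from workcell import optics
import cv2,pickle
from h import *
c=optics.camera_model("wrist"); im=optics.grab_frame("wrist")[:,:,::-1].copy()
cv2.imwrite("pics/w10.png",im); pickle.dump(c,open("w10.pkl","wb"))
E
```

```text
t 18.87 at [0.6627 0.0875 0.1029] phi 84.8 w 32.7 f 30.0 F [ 0.1 -0.1 -0.2]
-> 665.4 89.0 27.5 85.0 tx,ty,tz [0.012 0.018 0.503] yaw -0.002
```

View pics/w10.png

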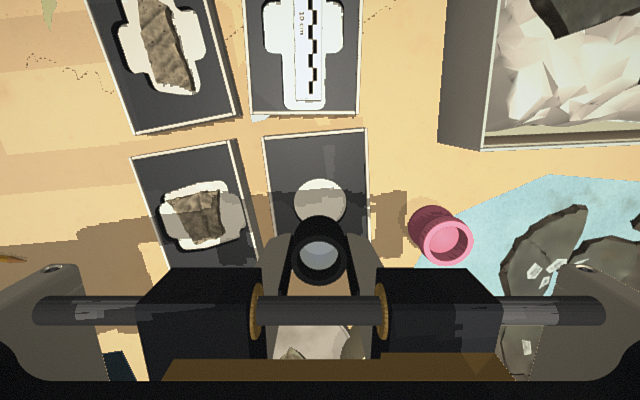

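The loupe is held upright, its top ring centred near (320,258), above the round well at (320,200). The pink loupe is clear to the right. Checking the offset.

```bash
python3 - <<'E'
from h import *
import pickle
cm=pickle.load(open("w10.pkl","rb"))
print((ray(cm,[(320,257),(291,257),(348,257),(320,284)],.123)*1000).round(1))
im=cv2.imread("pics/w10.png"); hsv=cv2.cvtColor(im,cv2.COLOR_BGR2HSV); S,V=hsv[...,1].astype(int),hsv[...,2].astype(int)
roi=np.zeros(V.shape,bool); roi[170:218,285:350]=1
roi2=np.zeros(V.shape,bool); roi2[238:278,298:342]=1
for k in blobs((V>95)&roi2,100): print(desc(cm,k,.121),k.min(0),k.max(0))
E
```

```text
[[664.2  90.3]
 [647.6  91.8]
 [680.3  88.8]
 [662.6  72.5]]
{'px': array([318., 255.]), 'cen': array([663.3,  90.5]), 'rectc': array([663.1,  90.8]), 'size': array([19.3, 19.5]), 'longdir': 133.4} [300 242] [337 269]
```

```bash
python3 -m pendant '[{"hand":1,"tx":-0.007,"ty":0.008,"tz":0.2,"yaw":0},{"hand":1,"tx":-0.007,"ty":0.008,"tz":0.38,"yaw":0},{"hand":1,"tx":-0.007,"ty":0.008,"tz":0.47,"yaw":0},{"hand":1,"tx":-0.007,"ty":0.008,"tz":0.51,"yaw":0},{"hand":1,"tx":-0.007,"ty":0.008,"tz":0.51,"yaw":0},{"hand":1,"tx":-0.007,"ty":0.008,"tz":0.51,"yaw":0}]'
```

```text
time_s: 19.42
ee_pos: [0.6654, 0.0872, 0.0277]
tool_rot: [[0.09, 0.996, 0.001], [0.996, -0.09, 0.0], [0.0, 0.001, -1.0]]
force: [0.0, -0.6, -0.4]
gripper_width: 0.353
grasp_force: 29.9
```

1.8 mm still above the floor; lower slightly, release, rise.

```bash
python3 -m pendant '[{"hand":1,"tx":0,"ty":0,"tz":0.008,"yaw":0},{"hand":1,"tx":0,"ty":0,"tz":0.008,"yaw":0},{"hand":0.1,"tx":0,"ty":0,"tz":0.008,"yaw":0},{"hand":0.1,"tx":0,"ty":0,"tz":0.008,"yaw":0},{"hand":0.1,"tx":0,"ty":0,"tz":0.008,"yaw":0},{"hand":0.1,"tx":0,"ty":0,"tz":0.008,"yaw":0},{"hand":0.1,"tx":0,"ty":0,"tz":0.008,"yaw":0},{"hand":0.1,"tx":0,"ty":0,"tz":0.008,"yaw":0}]'
python3 -m pendant '[{"hand":0.1,"tx":0,"ty":0,"tz":-0.1,"yaw":0},{"hand":0.1,"tx":0,"ty":0,"tz":-0.3,"yaw":0},{"hand":0.1,"tx":0,"ty":0,"tz":-0.55,"yaw":0},{"hand":0.1,"tx":0,"ty":0,"tz":-0.8,"yaw":0},{"hand":0.1,"tx":0,"ty":0,"tz":-1,"yaw":0},{"hand":0.1,"tx":0,"ty":0,"tz":-1,"yaw":0},{"hand":0.1,"tx":-0.6,"ty":-0.5,"tz":-1,"yaw":0},{"hand":0.1,"tx":-0.6,"ty":-0.5,"tz":-1,"yaw":0},{"hand":0.1,"tx":-0.6,"ty":-0.5,"tz":-1,"yaw":0},{"hand":0.1,"tx":-0.6,"ty":-0.5,"tz":-1,"yaw":0},{"hand":0.1,"tx":-0.6,"ty":-0.5,"tz":-1,"yaw":0},{"hand":0.1,"tx":-0.6,"ty":-0.5,"tz":-1,"yaw":0}]'
python3 - <<'E'
from workcell import optics
import cv2,pickle
from h import *
c=optics.camera_model("wrist"); im=optics.grab_frame("wrist")[:,:,::-1].copy()
cv2.imwrite("pics/w11.png",im); pickle.dump(c,open("w11.pkl","wb"))
cv2.imwrite("pics/t11.png",optics.grab_frame("top")[:,:,::-1])
s=optics.grab_frame("scene")[:,:,::-1]; cv2.imwrite("pics/s11.png",s)
cv2.imwrite("pics/f11.png",cv2.hconcat([cv2.resize(im[:280,300:],(400,330)),cv2.resize(s[130:250,200:370],(400,330),interpolation=cv2.INTER_CUBIC)]))
E
```

```text
time_s: 20.08
ee_pos: [0.6654, 0.0876, 0.0254]
tool_rot: [[0.09, 0.996, -0.0], [0.996, -0.09, -0.0], [-0.0, -0.0, -1.0]]
force: [-0.8, 0.5, 0.4]
gripper_width: 0.45
grasp_force: 0.0
time_s: 21.08
ee_pos: [0.5832, 0.0048, 0.1767]
tool_rot: [[0.09, 0.996, 0.002], [0.996, -0.09, 0.0], [0.0, 0.002, -1.0]]
force: [0.2, -0.2, 0.2]
gripper_width: 0.45
grasp_force: 0.0
```

View pics/f11.png

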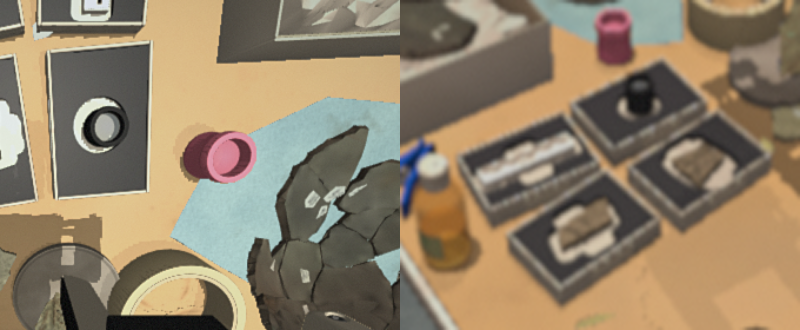

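The left crop shows the loupe upright in its well. The right crop shows all four trays filled, with each item down in its cut-out and the bottle in place. Handing in.

```bash
python3 -c "
from workcell import bot
print(bot.close_job())"
```

```text
the job is handed in; nothing more can be done
None
```

I packed all four items into their matching trays and handed the job in at about 21 s. The last pictures show the sherds and scale bar flat, the loupe upright and each inside its cut-out. The arm never went near the wax block or the bottle.

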